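Check a spindle thread with the matching pitch comb

ROBOT

A 7-joint arm with a two-finger parallel gripper is mounted at the origin on the work surface. World frame = base frame: x ahead of the robot, y to its left, z up, the work surface at z = 0. Lengths are in m, angles in rad, forces in N, time in s.
With the tool pointing down it reaches from about 0.425 to 0.875 m from the base axis. Payload 9.9 kg.
Tool frame: the origin (TCP) lies on the centre line of the jaws, within the pads' length; the fingertips stand 25 mm ahead of it and the grasp point (between the pads) lies 6 mm ahead of it; x points along the fingers, z is the direction in which the jaws open and shut, and the axes are right-handed (so a half turn about x gives the same grasp; the last joint's range is limited). The gripper opens to 85 mm and grips with 20 to 120 N. Pads are 22 mm wide; open, the fingers measure 114 mm over their backs; the gripper's body (76 mm by 85 mm) begins 54 mm behind the grasp point. The pads swing forward as they close: fully open they stand 13 mm farther back than shut.
Start: joints at [1.212, 0.576, 0.025, 1.437, -0.015, 1.129, -0.057], TCP at [0.183, -0.65, 0.256] pointing down, gripper open.
Joint ranges: [-2.76, 2.76], [-0.34, 2.15], [-1.52, 1.57], [0.19, 2.46], [-1.09, 4.23], [0.17, 1.99], [-2.82, 2.82]. Speed limits (rad/s): [2.22, 2.22, 3.01, 3.01, 3.14, 3.14, 3.14].

INTERFACE

Orientations are given as a unit quaternion [w, x, y, z].
In Python, from station import r gives the robot as it stands. The module is installed in compiled form; this text tells all that it offers.
- The arm moves only by the tool drive_tool, never from a script. Its argument "series" is a list of rows, each a list of 2 entries, a list of its own where there are three numbers: the shift along the tool's x, y, z in cm, then the turn, a rotation vector about the tool's x, y, z in degrees. A call has 1 to 10 rows; each row is the pose to reach, as a shift and turn from the pose measured when the call began, along the tool's axes at that moment; what a row does not reach only later rows make up. A row lasts 1/8 s, in which the tool goes at most 62.5 mm and 10.7 degrees, less where a joint would pass 70% of its speed; a pose out of reach is approached as far as the arm can. A call with a gripper value outside its range is refused whole. "gripper" is the finger opening in cm, from 0 to 8.54, set as the call begins (left out, the last holds). The fingers move at their own pace and stop on an object; "force" is the grip in N (left out, the last holds). Time passes only in rows, so rows that repeat a pose let the fingers close. It gives the time, the measured TCP pose, the force and the opening at its end, in the units of the state.
- r.state(): the state, without advancing time (a new reading comes with each control period).
- r.read_camera(name): name is "side" or "top"; returns a dict with "image" (384x512x3 uint8, red, green, blue), "fx", "fy", "cx", "cy" (pixels), "R" (3x3) and "t" (3): a world point X has camera coordinates R X + t. Camera axes: x right, y down, z forward; pixel columns grow to the right and rows downward; lengths in m; the calibration is good to about 2 mm. A picture is of the moment at which its call begins. There is no depth.
- r.finish_job(): hands the job in, once; it reports no verdict.
The state is a dict: "time_s": time; "qpos": joint angles; "dq": joint speeds; "joint_efforts": joint torques, N m; "eef_pos": TCP position; "tool_rot": TCP orientation; "ft_force": force on the tool from outside, world axes, zero at the start; "moment": the same for the moment, N m; "width": finger opening in m.
Only numpy, scipy, OpenCV 4.12 (cv2) and the standard library are available. Lean on these libraries where they do the work, as an engineer would, in place of code of your own. Each camera call takes 0.05 s, during which the arm holds its last target.

TASK

Pick the pitch comb whose tooth spacing matches the thread of the spindle in the blue stand, lower it onto the top of the thread, in line with the spindle, and leave it standing there with all its teeth sunk in the grooves, sitting flat. Do not drop it, and leave the other two combs where they are.

Things in the scene. Friction and masses are not known exactly. Their poses are not given: they have to be found in the camera images.
- comb20_center (a point): Green grip with a toothed steel leaf each side, standing on its teeth: 66 mm long, 26 mm thick (grasp across this), 60 mm high; three tapered teeth 20 mm apart, 12.5 mm long; a black bar across the top over each tooth. Point: its centre, 30 mm over the tips; x along the teeth, z up. 160 g. Grip the upper half, to keep the fingers above the spindle's crests.
- comb12_center (a point): Orange grip with a toothed steel leaf each side, standing on its teeth: 66 mm long, 26 mm thick (grasp across this), 60 mm high; five tapered teeth 12 mm apart, 12.5 mm long; a black bar across the top over each tooth. Point: its centre, 30 mm over the tips; x along the teeth.
- comb30_center (a point): White grip with a toothed steel leaf each side, standing on its teeth: 66 mm long, 26 mm thick (grasp across this), 60 mm high; two tapered teeth 30 mm apart, 12.5 mm long; a black bar across the top over each tooth. Point: its centre, 30 mm over the tips; x along the teeth.
- spindle_axis (a point): Level spindle in a fixed blue stand: ring ridges 100 mm across, 20 mm apart, root 80 mm. Point: mid-length, on the axis, 75 mm up, in the middle groove's plane; 3 more V grooves each way. x along it, z up. Crests 50 mm above the axis. Matching comb's centre: 69 mm above the axis when home (79 riding on crests), either way round; flanks guide teeth up to 5 mm off.
Not all that is in view belongs to the job. Leave any pink or yellow look-alike of the part that bears comb20_center alone.

How it is judged:
On the way:
1. the matching comb is brought down onto the thread while still held (z of comb20_center in the frame of spindle_axis below 0.09 m and horizontal distance between comb20_center and spindle_axis below 0.055 m and contact force between the fingers and comb20 above 0.5 N), for 0.1 s.
At the end, for the whole second after the job is handed in: The green 20 mm comb stands released and still on the spindle with all teeth in grooves: its centre 60 to 73.5 mm above the axis, within 46 mm of mid-length along it and 16 mm across it, leaning less than 15 degrees, in line with the spindle within 10 degrees (z of comb20_center in the frame of spindle_axis between 0.06 and 0.0735 m and x of comb20_center in the frame of spindle_axis between -0.046 and 0.046 m and y of comb20_center in the frame of spindle_axis between -0.016 and 0.016 m and angle between comb20_center's own z axis and vertical below 0.26 rad and angle between the x axis of comb20_center and the x axis of spindle_axis, either way round below 0.18 rad and linear speed of comb20 below 0.02 m/s and contact force between the fingers and comb20 below 0.1 N); the robot touches nothing.
It fails at once if another comb is moved more than 30 mm (distance of any of comb12_center, comb30_center from where it was at the start of the episode above 0.03 m).
It also fails if it takes over 37 s, if anything falls off the work surface, if the arm or the gripper's body presses on something with over 40 N, if the wrist force passes 120 N, or if a joint passes its speed limit or range.

## Working session

There is one attempt and no reset: what is moved stays moved. The work goes in short steps, Python scripts to look and compute and a tool call to move; the robot and the scene stay as the last step left them, time stands still between calls to the robot, and variables do not carry over. Pictures are saved under pics/ and viewed, and the job is handed in when it is done.

Besides the shell and the picture viewer there is one more tool, called after "Emit:" as name(argument=value, ...), one argument or row to a line, values as JSON. drive_tool: Moves the arm, as the interface text tells. Its arguments: {"type":"object","properties":{"series":{"type":"array"},"gripper":{"type":"number"},"force":{"type":"number"}},"required":["series"]}

```bash
mkdir -p pics; python3 - <<'E'
from station import r
import cv2,numpy as np,pickle
d={}
for n in("top","side"):
    c=r.read_camera(n);d[n]=c
    cv2.imwrite(f"pics/{n}0.png",cv2.cvtColor(c["image"],cv2.COLOR_RGB2BGR))
    print(n,c["fx"],c["fy"],c["cx"],c["cy"],np.round(c["R"],3).tolist(),np.round(c["t"],3))
pickle.dump(d,open("cam0.pkl","wb"))
print(r.state())
E
```

```text
top 436.9303802887221 436.9303802887221 257.59820855878957 191.48574300020434 [[0.013, -1.0, 0.014], [-0.988, -0.015, -0.153], [0.153, -0.012, -0.988]] [-0.121  0.593  1.109]
side 494.9772365323579 494.9772365323579 255.27578392928558 186.59318937441978 [[0.946, -0.324, 0.014], [-0.23, -0.7, -0.677], [0.228, 0.637, -0.736]] [-0.584  0.133  1.16 ]
{'time_s': 0.1, 'qpos': array([ 1.21224117,  0.57640392,  0.02485318,  1.43782612, -0.0149828 ,
        1.12902535, -0.05650338]), 'dq': array([-0.00178059, -0.00214586,  0.00070249, -0.00320071, -0.00020357,
        0.00028579, -0.00012648]), 'joint_efforts': array([ 6.48394082e-03, -7.67305613e+01,  2.25803286e+00, -2.86603832e+01,
        1.58649503e-02,  8.65640002e-03, -7.10697122e-05]), 'eef_pos': array([ 0.18303267, -0.64931835,  0.25555792]), 'tool_rot': array([ 0.56333312,  0.42709592,  0.56420445, -0.42651871]), 'ft_force': array([-0.11324395, -0.16578638, -0.40959627]), 'moment': array([-0.02517743,  0.03536127, -0.00472225]), 'width': 0.08547467684567049}
```

View pics/top0.png

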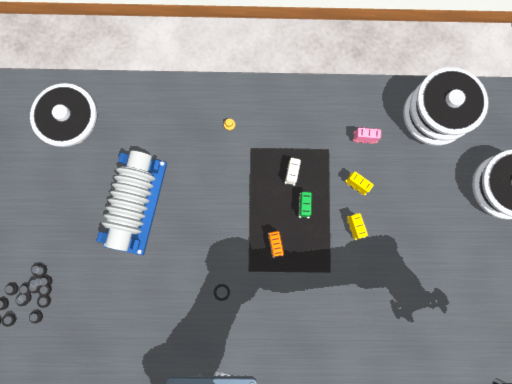

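View pics/side0.png

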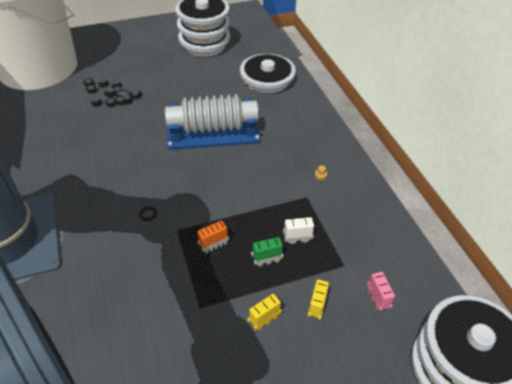

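```bash
cat > h.py <<'E'
import numpy as np,cv2,pickle
def ray(c,u,v):
    R=np.array(c["R"]);t=np.array(c["t"])
    o=-R.T@t; d=R.T@np.array([(u-c["cx"])/c["fx"],(v-c["cy"])/c["fy"],1]); return o,d/np.linalg.norm(d)
def onz(c,u,v,z):
    o,d=ray(c,u,v); return o+d*(z-o[2])/d[2]
def proj(c,X):
    p=np.array(c["R"])@np.array(X)+np.array(c["t"]); return np.array([c["fx"]*p[0]/p[2]+c["cx"],c["fy"]*p[1]/p[2]+c["cy"]])
def tri(c1,p1,c2,p2):
    o1,d1=ray(c1,*p1);o2,d2=ray(c2,*p2)
    A=np.stack([d1,-d2],1);s=np.linalg.lstsq(A,o2-o1,rcond=None)[0]
    a=o1+s[0]*d1;b=o2+s[1]*d2; return (a+b)/2,np.linalg.norm(a-b)
E
python3 - <<'E'
from h import *
d=pickle.load(open("cam0.pkl","rb"))
for n,c in d.items():
    im=cv2.cvtColor(c["image"],cv2.COLOR_RGB2BGR)
    hsv=cv2.cvtColor(im,cv2.COLOR_BGR2HSV)
    m=cv2.inRange(hsv,(45,120,50),(80,255,255))
    cs,_=cv2.findContours(m,cv2.RETR_EXTERNAL,cv2.CHAIN_APPROX_NONE)
    for k in cs:
        if cv2.contourArea(k)>30: print(n,cv2.minAreaRect(k),cv2.boundingRect(k))
    r_=(slice(140,265),slice(80,180)) if n=="top" else (slice(85,155),slice(155,270))
    cv2.imwrite(f"pics/{n}_sp.png",cv2.resize(im[r_],None,fx=6 if n=="side" else 4.7,fy=6 if n=="side" else 4.7,interpolation=cv2.INTER_CUBIC))
    g=(slice(150,265),slice(255,330)) if n=="top" else (slice(205,275),slice(190,320))
    cv2.imwrite(f"pics/{n}_g.png",cv2.resize(im[g],None,fx=5,fy=5,interpolation=cv2.INTER_CUBIC))
E
```

```text
top ((305.5, 203.5), (25.0, 11.0), 90.0) (300, 191, 12, 26)
side ((267.05364990234375, 247.9170379638672), (18.438562393188477, 31.28968048095703), 77.90524291992188) (252, 237, 31, 23)
```

View pics/top_sp.png

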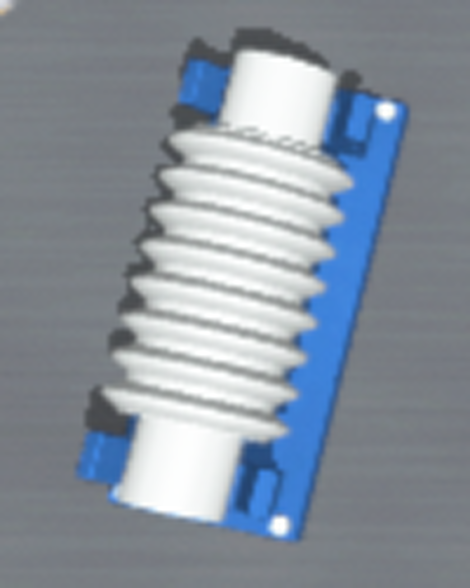

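View pics/side_sp.png

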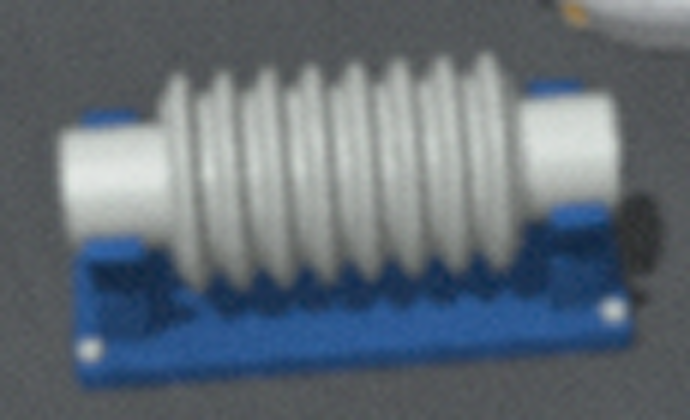

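View pics/top_g.png

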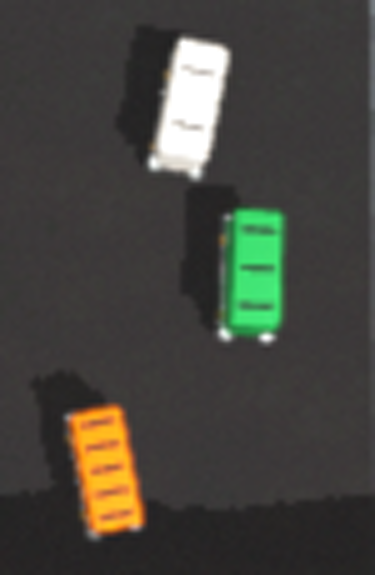

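View pics/side_g.png

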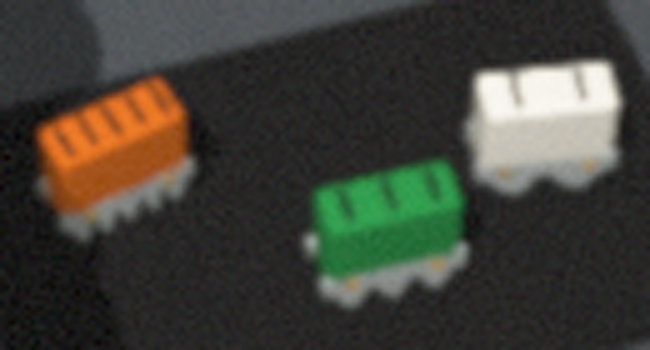

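```bash
python3 - <<'E'
from h import *
from scipy.spatial.transform import Rotation as Ro
from station import r
d=pickle.load(open("cam0.pkl","rb"));T,S=d["top"],d["side"]
f=lambda x,y,o,s:((x+.5)/s-.5+o[0],(y+.5)/s-.5+o[1])
ft=lambda x,y:f(x,y,(80,140),4.7); fs=lambda x,y:f(x,y,(155,85),6)
a=ft(261,161);b=ft(195,415);A=fs(190,180);B=fs(496,160)
P,e1=tri(T,a,S,B);Q,e2=tri(T,b,S,A)
print("sp",P,e1,Q,e2,np.linalg.norm(P-Q),(P+Q)/2)
p,q=[onz(T,*x,.075) for x in(a,b)];print("top",p,q,np.linalg.norm(p-q),(p+q)/2)
v=p-q;ys=np.degrees(np.arctan2(v[1],v[0]));print("yaw sp",ys)
p,q=[onz(S,*x,.075) for x in(A,B)];v=q-p;print("side",(p+q)/2,np.linalg.norm(v),np.degrees(np.arctan2(v[1],v[0])))
gt=[f(x,y,(255,150),5) for x,y in((258,230),(257,268),(256,306))]
gs=[f(x,y,(190,205),5) for x,y in((345,204),(390,195),(433,184))]
for i,(x,y) in enumerate(zip(gt,gs[::-1])):print("g",tri(T,x,S,y),onz(T,*x,.06),onz(S,*y,.06))
for i,(x,y) in enumerate(zip(gt,gs)):print("g'",tri(T,x,S,y))
s=r.state();print(Ro.from_quat(s["tool_rot"],scalar_first=True).as_matrix())
E
```

```text
sp [0.63103977 0.2028559  0.0809821 ] 0.0020505471453092336 [0.49228897 0.22962884 0.0832102 ] 0.0032309509080777803 0.14132777437310964 [0.56166437 0.21624237 0.08209615]
top [0.63116113 0.20463394 0.075     ] [0.49123127 0.2322987  0.075     ] 0.14263837148536487 [0.5611962  0.21846632 0.075     ]
yaw sp -11.183408329318183
side [0.56490528 0.22473343 0.075     ] 0.141797898498935 -12.019240740373217
g (array([ 0.58259026, -0.23899629,  0.06674422]), np.float64(0.0005134033341490521)) [ 0.5833255  -0.23978387  0.06      ] [ 0.58487303 -0.23447374  0.06      ]
g (array([ 0.56267868, -0.23842907,  0.06643137]), np.float64(0.00042308219308829305)) [ 0.56329897 -0.23918514  0.06      ] [ 0.56467505 -0.23411261  0.06      ]
g (array([ 0.54237595, -0.23761831,  0.06761952]), np.float64(0.00031292955061014557)) [ 0.5433798  -0.23858962  0.06      ] [ 0.54415395 -0.23245654  0.06      ]
g' (array([ 0.56292956, -0.23620808,  0.06488269]), np.float64(0.03928518630366382))
g' (array([ 0.56267868, -0.23842907,  0.06643137]), np.float64(0.00042308219308829305))
g' (array([ 0.560895  , -0.2415752 ,  0.07450651]), np.float64(0.03907065754984937))
[[-4.89738585e-04  9.62483068e-01  2.71341306e-01]
 [ 1.39459566e-03  2.71341732e-01 -9.62482062e-01]
 [-9.99998908e-01 -9.29531937e-05 -1.47516123e-03]]
```

Emit:
drive_tool(
  series=[
    [[0.5,2.4,-1.5],[2,0,0]],
    [[1.5,7.2,-4.4],[4,0,0]],
    [[3,12.5,-7.6],[6,0,0]],
    [[4,18,-11],[8,0,0]],
    [[5,23.5,-14.4],[10,0,0]],
    [[6,29,-17.8],[12,0,0]],
    [[7,34.5,-21.2],[14,0,0]],
    [[8,40,-24.5],[16,0,0]],
    [[9,44.5,-27.3],[17.4,0,0]],
    [[9.5,47.7,-29.2],[17.4,0,0]],
  ],
  gripper=8.54,
)

```text
time_s: 1.35
eef_pos: [0.5645, -0.2355, 0.16]
tool_rot: [0.492, 0.507, 0.494, -0.506]
ft_force: [-0.3, -0.4, 0.2]
width: 0.0856
```

Emit:
drive_tool(
  series=[
    [[0,0,0],[0,0,0]],
  ],
)

```text
time_s: 1.48
eef_pos: [0.5667, -0.231, 0.1588]
tool_rot: [0.493, 0.506, 0.497, -0.504]
ft_force: [-0.0, -0.9, -0.6]
width: 0.0854
```

```bash
cat >> h.py <<'E'
from scipy.spatial.transform import Rotation as Ro
def delta(s,target,jaw_deg):
    "cm shift & deg turn in tool frame for TCP target, tool down with jaw axis z at jaw_deg (mod 180)"
    M=Ro.from_quat(s["tool_rot"],scalar_first=True).as_matrix()
    best=None
    for k in(0,180):
        a=np.radians(jaw_deg+k);z=np.array([np.cos(a),np.sin(a),0]);x=np.array([0,0,-1.]);W=np.stack([x,np.cross(z,x),z],1)
        rv=np.degrees(Ro.from_matrix(M.T@W).as_rotvec())
        if best is None or np.linalg.norm(rv)<np.linalg.norm(best):best=rv
    return np.round(M.T@(np.array(target)-s["eef_pos"])*100,2),np.round(best,2)
E
python3 - <<'E'
from h import *
from station import r
s=r.state();print(s["time_s"],s["eef_pos"],s["qpos"],s["width"])
print(delta(s,[.563,-.238,.048],-91.7))
for n in("top","side"):
    c=r.read_camera(n);cv2.imwrite(f"pics/{n}1.png",cv2.cvtColor(c["image"],cv2.COLOR_RGB2BGR))
E
```

```text
1.475 [ 0.56673638 -0.2309993   0.15881208] [ 0.26820783  0.58171184  0.07058341  1.73027826 -0.05794676  0.83463902
 -1.22461372] 0.08544337346655932
(array([11.08, -0.34,  0.76]), array([ 0.55, -0.28,  0.1 ]))
```

View pics/side1.png

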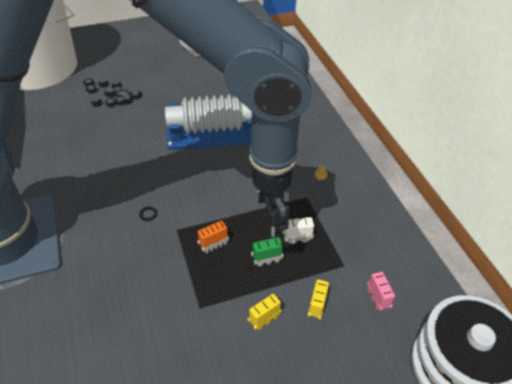

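The gripper (side view, ~(278,215)) hangs above the green comb at (267,247), slightly too far left (+y), as the state says. Correct, then descend.

Emit:
drive_tool(
  series=[
    [[1,-0.2,0.4],[0.5,-0.3,0.1]],
    [[3,-0.3,0.75],[0.5,-0.3,0.1]],
    [[5,-0.35,0.75],[0.5,-0.3,0.1]],
    [[5.5,-0.35,0.75],[0.5,-0.3,0.1]],
    [[5.5,-0.35,0.75],[0.5,-0.3,0.1]],
  ],
)

```text
time_s: 2.2
eef_pos: [0.5598, -0.2431, 0.1044]
tool_rot: [-0.491, -0.508, -0.491, 0.51]
ft_force: [-0.1, -0.2, 0.1]
width: 0.0856
```

```bash

python3 - <<'E'
from h import *
from station import r
s=r.state();print(s["time_s"],s["eef_pos"])
print(delta(s,[.563,-.238,.048],-91.7))
for n in("top","side"):
    c=r.read_camera(n);im=cv2.cvtColor(c["image"],cv2.COLOR_RGB2BGR)
    g=(slice(150,265),slice(240,340)) if n=="top" else (slice(185,275),slice(200,330))
    cv2.imwrite(f"pics/{n}2.png",cv2.resize(im[g],None,fx=5,fy=5,interpolation=cv2.INTER_CUBIC))
E
```

```text
2.2 [ 0.559836   -0.24310617  0.10436338]
(array([ 5.63,  0.31, -0.54]), array([-0.32,  0.16,  0.07]))
```

View pics/side2.png

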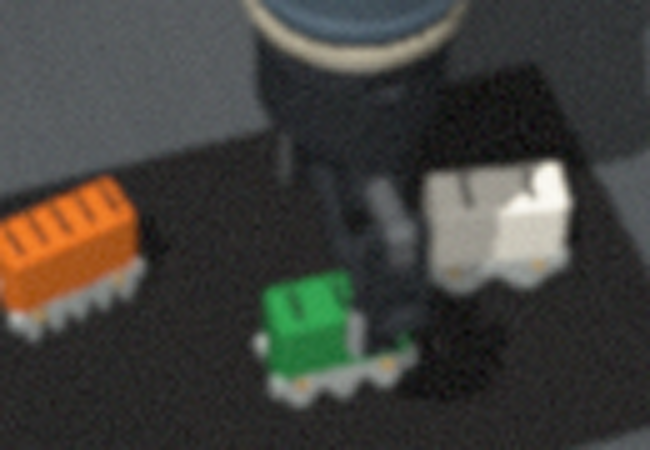

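View pics/top2.png

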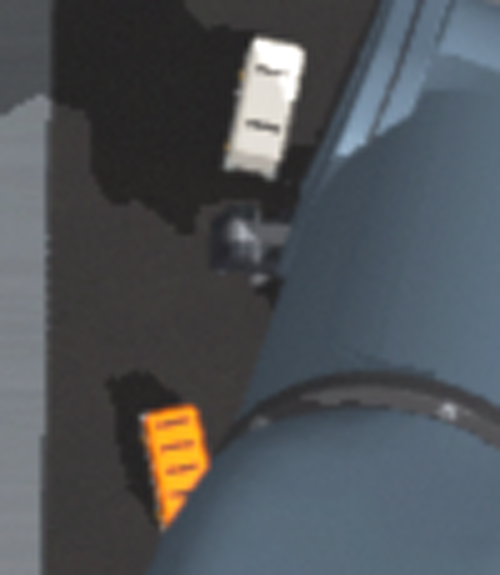

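```bash

python3 - <<'E'
from h import *
from station import r
s=r.state();print(s["time_s"],s["eef_pos"],s["dq"])
print(delta(s,[.563,-.238,.048],-91.7))
S=pickle.load(open("cam0.pkl","rb"))["side"];T=pickle.load(open("cam0.pkl","rb"))["top"]
for sg in(-1,1):
    X=[s["eef_pos"][0],s["eef_pos"][1]+sg*.05,s["eef_pos"][2]-.012]
    p=proj(S,X);q=proj(T,X);print((p-[200,185])*5,(q-[240,150])*5)
E
```

```text
2.3 [ 0.56059822 -0.2428153   0.10508398] [-0.00315497 -0.00531709 -0.00184368 -0.00306024  0.00133713  0.00091281
 -0.00047591]
(array([ 5.71,  0.22, -0.51]), array([-0.28,  0.17, -0.01]))
[379.07078417 357.29677915] [443.82433856 264.61839202]
[300.09780659 179.15543869] [246.56825099 261.68190317]
```

Emit:
drive_tool(
  series=[
    [[0.5,0.2,-0.5],[-0.3,0.2,0]],
    [[2.5,0.2,-0.5],[-0.3,0.2,0]],
    [[4.5,0.2,-0.5],[-0.3,0.2,0]],
    [[5.7,0.2,-0.5],[-0.3,0.2,0]],
    [[5.7,0.2,-0.5],[-0.3,0.2,0]],
    [[5.7,0.2,-0.5],[-0.3,0.2,0]],
  ],
)

```text
time_s: 3.05
eef_pos: [0.5632, -0.2382, 0.0487]
tool_rot: [0.493, 0.508, 0.492, -0.507]
ft_force: [0.4, -0.2, 0.4]
width: 0.0851
```

Emit:
drive_tool(
  series=[
    [[0,0,0],[0,0,0]],
    [[0,0,0],[0,0,0]],
    [[0,0,0],[0,0,0]],
    [[0,0,0],[0,0,0]],
    [[0,0,0],[0,0,0]],
    [[0,0,0],[0,0,0]],
  ],
  gripper=1.5,
  force=40,
)

```text
time_s: 3.8
eef_pos: [0.5633, -0.2382, 0.049]
tool_rot: [0.493, 0.508, 0.492, -0.507]
ft_force: [-1.2, 1.2, 4.3]
width: 0.0253
```

```bash

python3 - <<'E'
from h import *
from station import r
s=r.state();print(s["time_s"],s["eef_pos"],s["width"],s["ft_force"])
for n in("side",):
    c=r.read_camera(n);im=cv2.cvtColor(c["image"],cv2.COLOR_RGB2BGR)
    g=(slice(185,275),slice(200,330))
    cv2.imwrite(f"pics/{n}3.png",cv2.resize(im[g],None,fx=5,fy=5,interpolation=cv2.INTER_CUBIC))
E
```

```text
3.8 [ 0.56330053 -0.2381996   0.04896138] 0.025280211406566524 [-1.18834004  1.18241668  4.31723736]
```

View pics/side3.png

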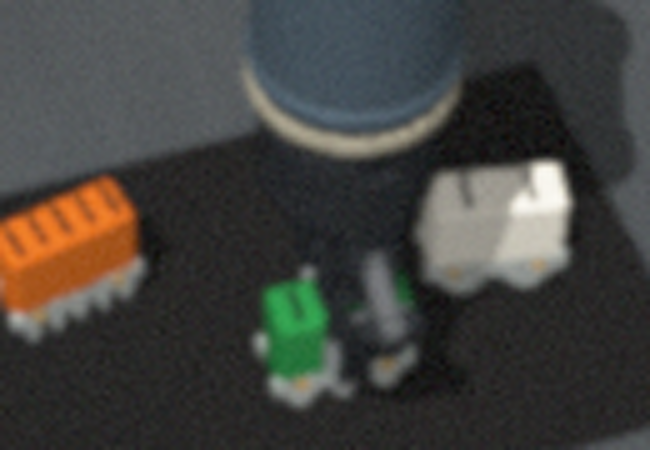

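Emit:
drive_tool(
  series=[
    [[-1,0,0],[0,0,0]],
    [[-3,0,0],[0,0,0]],
    [[-6,0,0],[0,0,0]],
    [[-10,0,0],[0,0,0]],
    [[-14,0,0],[0,0,0]],
    [[-17,0,0],[0,0,0]],
    [[-18.5,0,0],[0,0,0]],
    [[-18.5,0,0],[0,0,0]],
    [[-18.5,0,0],[0,0,0]],
  ],
)

```text
time_s: 4.97
eef_pos: [0.5624, -0.2379, 0.2325]
tool_rot: [0.492, 0.507, 0.493, -0.507]
ft_force: [-0.7, -0.4, -1.8]
width: 0.0256
```

```bash

python3 - <<'E'
from h import *
from station import r
s=r.state();print(s["time_s"],s["eef_pos"],s["width"],s["ft_force"])
print(delta(s,[.5617,.217,.235],-101.3))
for n in("side","top"):
    c=r.read_camera(n);im=cv2.cvtColor(c["image"],cv2.COLOR_RGB2BGR)
    cv2.imwrite(f"pics/{n}4.png",im)
E
```

```text
4.975 [ 0.56239616 -0.23790278  0.23253183] 0.02561282178893978 [-0.70060165 -0.43795093 -1.79250487]
(array([ -0.21,  -1.4 , -45.47]), array([ 9.63, -0.04,  0.05]))
```

View pics/side4.png

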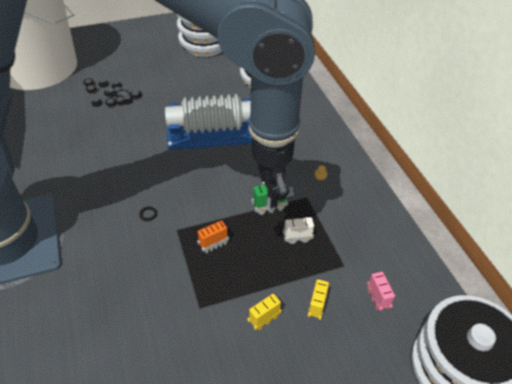

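Side view: the green comb is held at about (268,198), the other combs are unmoved. Carry it over the spindle.

Emit:
drive_tool(
  series=[
    [[0,0,-2],[1,0,0]],
    [[0,-0.2,-6],[2,0,0]],
    [[0,-0.4,-11],[3,0,0]],
    [[0,-0.6,-16],[4,0,0]],
    [[0,-0.8,-21.5],[5,0,0]],
    [[0,-1,-27],[6,0,0]],
    [[0,-1.1,-32.5],[7,0,0]],
    [[0,-1.2,-38],[8,0,0]],
    [[0,-1.3,-42],[9,0,0]],
    [[0,-1.4,-44.5],[9.6,0,0]],
  ],
)

```text
time_s: 6.32
eef_pos: [0.5607, 0.21, 0.2318]
tool_rot: [-0.448, -0.546, -0.45, 0.547]
ft_force: [1.1, -0.6, -2.4]
width: 0.0253
```

Emit:
drive_tool(
  series=[
    [[0,0,-0.4],[0,0,0]],
    [[0,0,-0.4],[0,0,0]],
    [[0,0,-0.4],[0,0,0]],
    [[0,0,-0.4],[0,0,0]],
  ],
)

```text
time_s: 6.82
eef_pos: [0.5617, 0.2125, 0.2318]
tool_rot: [-0.448, -0.546, -0.449, 0.547]
ft_force: [-0.3, -1.2, -1.8]
width: 0.0255
```

```bash

python3 - <<'E'
from h import *
from station import r
s=r.state();print(s["time_s"],s["eef_pos"],s["width"],s["ft_force"])
print(delta(s,[.5617,.217,.235],-101.3))
d={}
for n in("side","top"):
    c=r.read_camera(n);d[n]=c;im=cv2.cvtColor(c["image"],cv2.COLOR_RGB2BGR)
    cv2.imwrite(f"pics/{n}5.png",im)
    if n=="side": cv2.imwrite("pics/side5z.png",cv2.resize(im[20:160,150:290],None,fx=4.2,fy=4.2,interpolation=cv2.INTER_CUBIC))
pickle.dump(d,open("cam5.pkl","wb"))
E
```

```text
6.825 [0.56171691 0.21252898 0.23183172] 0.025473889735116634 [-0.32294303 -1.22350374 -1.76321127]
(array([-0.32, -0.09, -0.44]), array([ 0.05, -0.  ,  0.15]))
```

View pics/side5z.png

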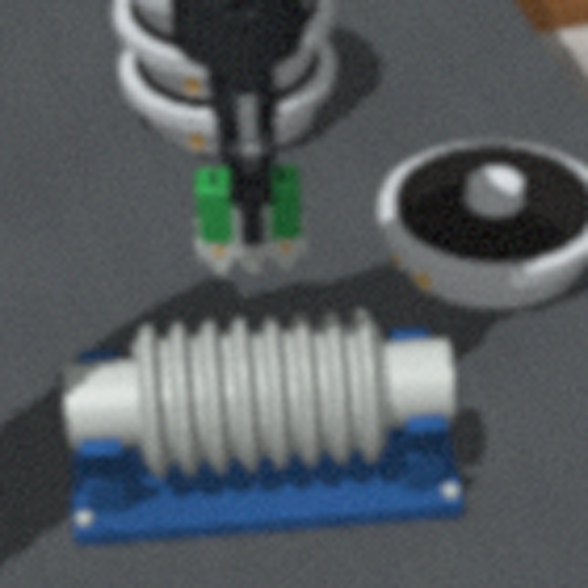

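View pics/top5.png

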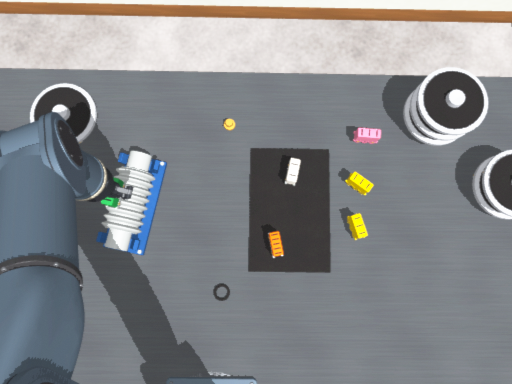

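```bash

python3 - <<'E'
from h import *
S=pickle.load(open("cam5.pkl","rb"))["side"]
a=np.radians(-11.3);u=np.array([np.cos(a),np.sin(a),0]);n=np.array([-np.sin(a),np.cos(a),0])
C=np.array([.5617,.217,.075])
def hit(px,off):
    o,d=ray(S,*px);t=((C+n*off-o)@n)/(d@n);P=o+t*d;return np.round([(P-C)@u*1000,P[2]*1000],1)
f=lambda x,y:((x+.5)/4.2-.5+150,(y+.5)/4.2-.5+20)
for p in((222,272),(253,272),(287,268)):print("tooth",[hit(f(*p),o) for o in (-.0165,-.012)])
fs=lambda x,y:((x+.5)/6-.5+155,(y+.5)/6-.5+85)
for p in((190,180),(496,160)):print("ring",hit(fs(*p),0))
im=cv2.cvtColor(S["image"],cv2.COLOR_RGB2BGR)
cv2.imwrite("pics/s5a.png",cv2.resize(im[50:145,175:250],None,fx=6.2,fy=6.2,interpolation=cv2.INTER_CUBIC))
E
```

```text
tooth [array([-18.5, 190.1]), array([-18.4, 186.9])]
tooth [array([  0.4, 188.6]), array([  0.6, 185.3])]
tooth [array([ 21.4, 189.8]), array([ 21.6, 186.6])]
ring [-69.   82.3]
ring [71.8 80.9]
```

View pics/s5a.png

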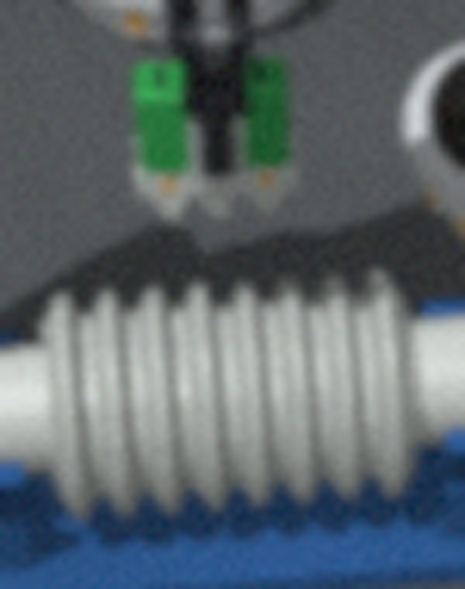

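Emit:
drive_tool(
  series=[
    [[0.5,-0.1,-0.2],[0,0,0]],
    [[2,-0.1,-0.4],[0,0,0.1]],
    [[3.5,-0.1,-0.4],[0,0,0.1]],
    [[4.6,-0.1,-0.4],[0,0,0.1]],
    [[5,-0.1,-0.4],[0,0,0.1]],
    [[5,-0.1,-0.4],[0,0,0.1]],
    [[5,-0.1,-0.4],[0,0,0.1]],
  ],
)

```text
time_s: 7.8
eef_pos: [0.5616, 0.2173, 0.1823]
tool_rot: [0.449, 0.547, 0.449, -0.546]
ft_force: [-0.3, 0.4, -2.9]
width: 0.0257
```

```bash

python3 - <<'E'
from h import *
from station import r
s=r.state();print(s["time_s"],s["eef_pos"],s["width"],s["ft_force"])
print(delta(s,[.5617,.2165,.163],-101.3))
c=r.read_camera("side");im=cv2.cvtColor(c["image"],cv2.COLOR_RGB2BGR)
cv2.imwrite("pics/s6.png",cv2.resize(im[50:145,160:270],None,fx=6.2,fy=6.2,interpolation=cv2.INTER_CUBIC))
c=r.read_camera("top");im=cv2.cvtColor(c["image"],cv2.COLOR_RGB2BGR)
cv2.imwrite("pics/t6.png",cv2.resize(im[140:265,80:180],None,fx=4.7,fy=4.7,interpolation=cv2.INTER_CUBIC))
E
```

```text
7.8 [0.561606   0.21733075 0.18232535] 0.02574784838666296 [-0.34591549  0.44551445 -2.89324747]
(array([1.93, 0.03, 0.08]), array([ 0.09, -0.05,  0.01]))
```

View pics/s6.png

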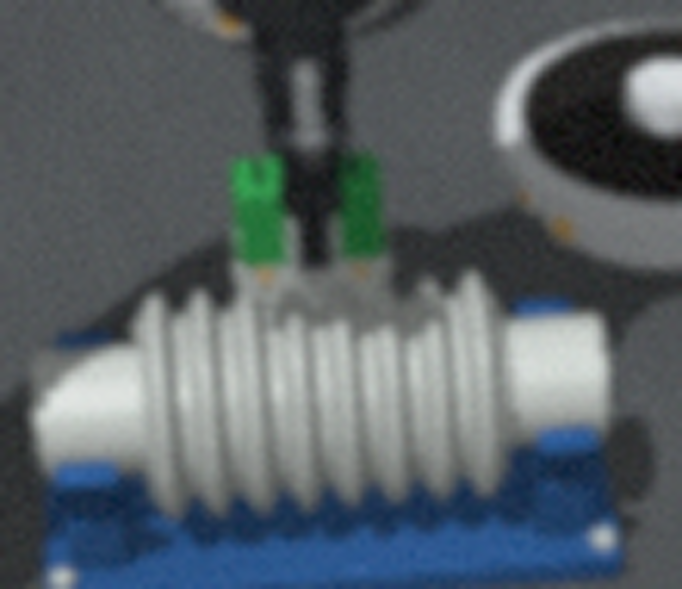

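View pics/t6.png

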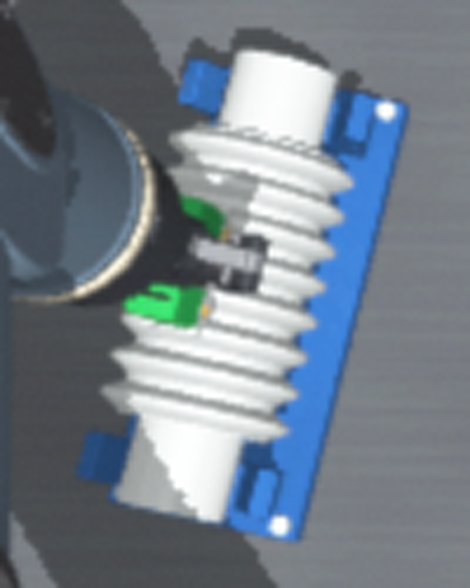

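Side view: the teeth hang just over the crests, straddling the middle of the thread (comb centre ~crop x 313, crests 155…475 → mid ~315). Lowering gently.

Emit:
drive_tool(
  series=[
    [[0.3,0,0.1],[0,0,0]],
    [[0.6,0,0.1],[0,0,0]],
    [[0.9,0,0.1],[0,0,0]],
    [[1,0,0.1],[0,0,0]],
    [[1,0,0.1],[0,0,0]],
  ],
)

```text
time_s: 8.52
eef_pos: [0.5614, 0.2164, 0.1723]
tool_rot: [0.449, 0.547, 0.449, -0.546]
ft_force: [0.3, -0.8, -2.7]
width: 0.0258
```

Emit:
drive_tool(
  series=[
    [[0.2,0,0],[0,0,0]],
    [[0.4,0,0],[0,0,0]],
    [[0.6,0,0],[0,0,0]],
    [[0.7,0,0],[0,0,0]],
    [[0.7,0,0],[0,0,0]],
  ],
)

```text
time_s: 9.15
eef_pos: [0.5613, 0.2163, 0.1652]
tool_rot: [0.449, 0.547, 0.449, -0.546]
ft_force: [0.1, 0.3, -2.1]
width: 0.0258
```

Emit:
drive_tool(
  series=[
    [[0.1,0,0],[0,0,0]],
    [[0.2,0,0],[0,0,0]],
    [[0.25,0,0],[0,0,0]],
    [[0.25,0,0],[0,0,0]],
  ],
)

```text
time_s: 9.65
eef_pos: [0.5613, 0.2163, 0.1626]
tool_rot: [0.449, 0.546, 0.449, -0.546]
ft_force: [-0.2, 0.3, -2.4]
width: 0.0258
```

```bash

python3 - <<'E'
from h import *
from station import r
s=r.state();print(s["time_s"],s["eef_pos"],s["width"],s["ft_force"])
c=r.read_camera("side");im=cv2.cvtColor(c["image"],cv2.COLOR_RGB2BGR)
cv2.imwrite("pics/s7.png",cv2.resize(im[50:145,160:270],None,fx=6.2,fy=6.2,interpolation=cv2.INTER_CUBIC))
E
```

```text
9.65 [0.5612745  0.21632579 0.1625907 ] 0.025832535801276497 [-0.16205198  0.29048463 -2.35727812]
```

View pics/s7.png

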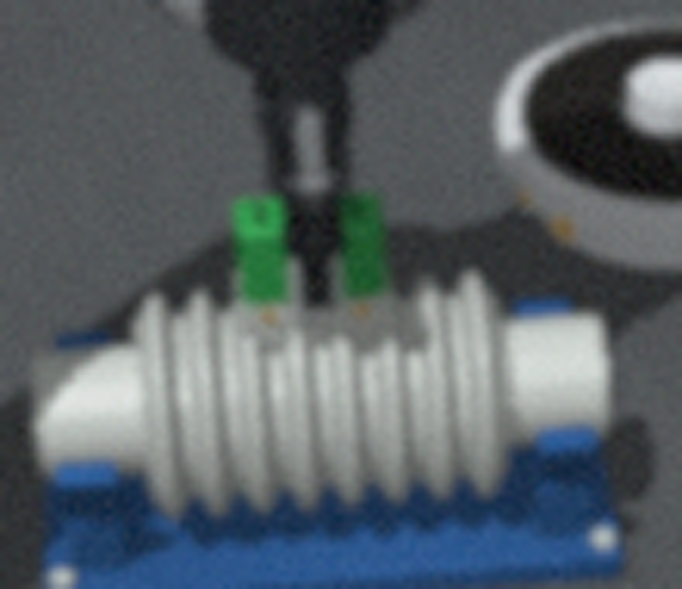

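Comb is sinking in (grip bottoms near the crest line) with no support force yet. A bit lower until contact.

Emit:
drive_tool(
  series=[
    [[0.1,0,0],[0,0,0]],
    [[0.15,0,0],[0,0,0]],
    [[0.15,0,0],[0,0,0]],
  ],
)

```text
time_s: 10.07
eef_pos: [0.5613, 0.2164, 0.1611]
tool_rot: [0.448, 0.546, 0.449, -0.546]
ft_force: [-0.6, -0.3, -2.2]
width: 0.0256
```

Emit:
drive_tool(
  series=[
    [[0.1,0,0],[0,0,0]],
    [[0.15,0,0],[0,0,0]],
    [[0.15,0,0],[0,0,0]],
  ],
)

```text
time_s: 10.45
eef_pos: [0.5615, 0.2164, 0.1601]
tool_rot: [0.449, 0.547, 0.449, -0.546]
ft_force: [-1.4, -0.7, 4.6]
width: 0.0254
```

Contact made (about 7 N upward change). Release.

Emit:
drive_tool(
  series=[
    [[0,0,0],[0,0,0]],
    [[0,0,0],[0,0,0]],
    [[0,0,0],[0,0,0]],
    [[0,0,0],[0,0,0]],
    [[0,0,0],[0,0,0]],
    [[0,0,0],[0,0,0]],
  ],
  gripper=6,
)

```text
time_s: 11.2
eef_pos: [0.5615, 0.2164, 0.1602]
tool_rot: [0.449, 0.547, 0.449, -0.546]
ft_force: [0.9, 0.6, 0.1]
width: 0.0601
```

```bash

python3 - <<'E'
from h import *
from station import r
s=r.state();print(s["time_s"],s["eef_pos"],s["width"],s["ft_force"])
c=r.read_camera("side");im=cv2.cvtColor(c["image"],cv2.COLOR_RGB2BGR)
cv2.imwrite("pics/s8.png",cv2.resize(im[50:145,160:270],None,fx=6.2,fy=6.2,interpolation=cv2.INTER_CUBIC))
E
```

```text
11.2 [0.56154863 0.2163789  0.16015145] 0.06007068713128281 [0.89450366 0.63248915 0.05408927]
```

View pics/s8.png

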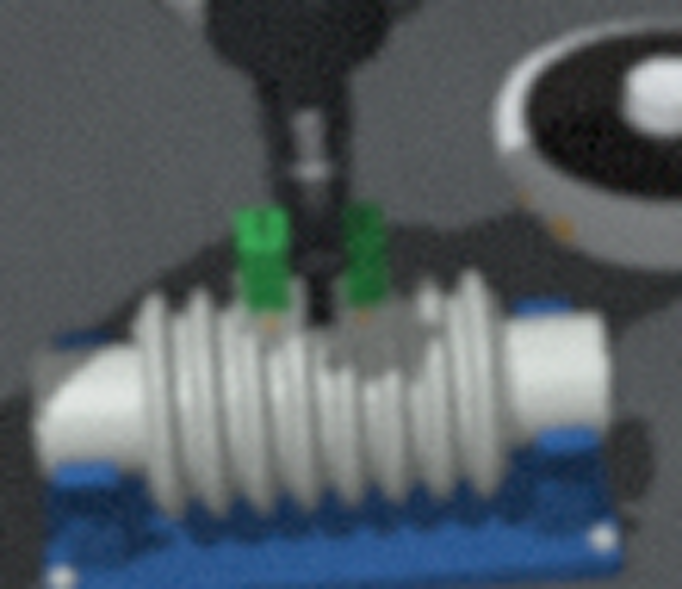

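Released; the comb stands upright with teeth sunk (grip bottoms at crest line, crop y≈310). Retreat straight up, then aside for a clear view.

Emit:
drive_tool(
  series=[
    [[-0.5,0,0],[0,0,0]],
    [[-1.5,0,0],[0,0,0]],
    [[-3.5,0,0],[0,0,0]],
    [[-6.5,0,0],[0,0,0]],
    [[-10,0,0],[0,0,0]],
    [[-12,2,4],[0,0,0]],
    [[-12,2,9],[0,0,0]],
    [[-12,2,14],[0,0,0]],
    [[-12,2,18],[0,0,0]],
    [[-12,2,20],[0,0,0]],
  ],
)

```text
time_s: 12.5
eef_pos: [0.5418, 0.0139, 0.2809]
tool_rot: [0.448, 0.548, 0.448, -0.547]
ft_force: [-0.2, 0.5, -0.3]
width: 0.06
```

Emit:
drive_tool(
  series=[
    [[0,0,0],[0,0,0]],
    [[0,0,0],[0,0,0]],
    [[0,0,0],[0,0,0]],
  ],
)

```text
time_s: 12.88
eef_pos: [0.5421, 0.0156, 0.2808]
tool_rot: [0.449, 0.547, 0.449, -0.546]
ft_force: [-0.5, 0.9, -0.0]
width: 0.0599
```

```bash

python3 - <<'E'
from h import *
from station import r
d={}
for n in("side","top"):
    c=r.read_camera(n);d[n]=c;im=cv2.cvtColor(c["image"],cv2.COLOR_RGB2BGR)
    cv2.imwrite(f"pics/{n}9.png",im)
    g=(slice(50,145),slice(160,270)) if n=="side" else (slice(140,265),slice(80,180))
    cv2.imwrite(f"pics/{n}9z.png",cv2.resize(im[g],None,fx=6.2 if n=="side" else 4.7,fy=6.2 if n=="side" else 4.7,interpolation=cv2.INTER_CUBIC))
pickle.dump(d,open("cam9.pkl","wb"))
s=r.state();print(s["time_s"],s["eef_pos"],s["ft_force"],np.abs(s["dq"]).max())
E
```

```text
12.975 [0.54200145 0.01510825 0.28070102] [-0.33035386  0.41937192 -0.56616502] 0.00675498109881831
```

View pics/side9z.png

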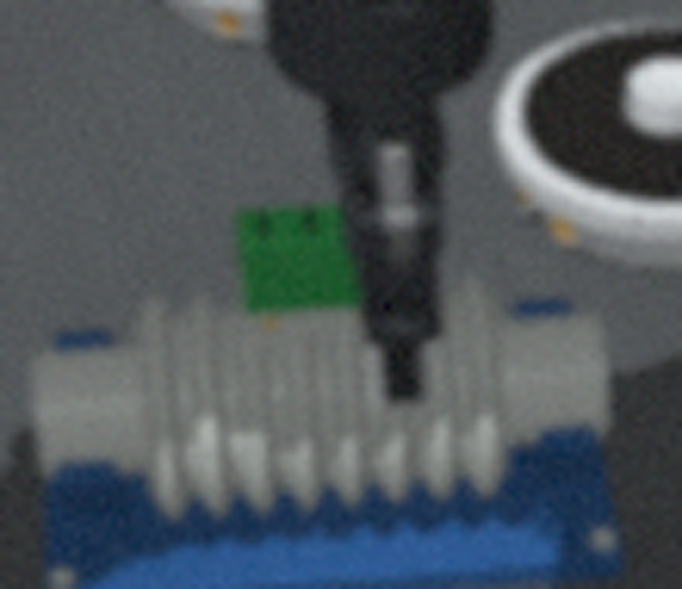

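View pics/top9z.png

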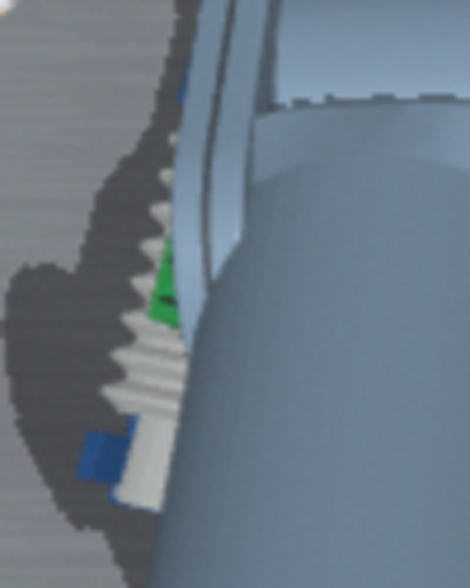

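View pics/top9.png

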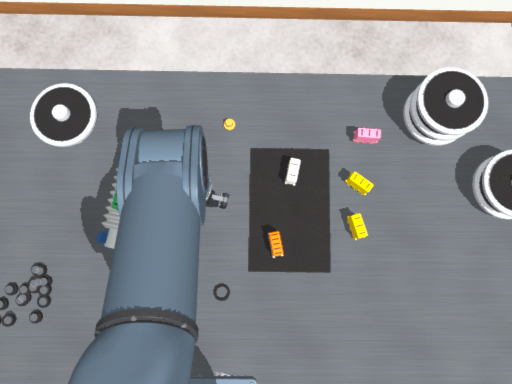

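The arm blocks both views (the grip is visible at crop (300,260) side). Move on sideways for a clear view.

Emit:
drive_tool(
  series=[
    [[0,0,3],[0,0,0]],
    [[0,0,7],[0,0,0]],
    [[0,0,12],[0,0,0]],
    [[0,0,17],[0,0,0]],
    [[0,0,20],[0,0,0]],
    [[0,0,22],[0,0,0]],
    [[0,0,22],[0,0,0]],
    [[0,0,22],[0,0,0]],
  ],
)

```text
time_s: 13.98
eef_pos: [0.4995, -0.1993, 0.2803]
tool_rot: [0.449, 0.547, 0.449, -0.546]
ft_force: [-0.1, 0.5, 0.3]
width: 0.0598
```

```bash

python3 - <<'E'
from h import *
from station import r
d={}
for n in("side","top"):
    c=r.read_camera(n);d[n]=c;im=cv2.cvtColor(c["image"],cv2.COLOR_RGB2BGR)
    cv2.imwrite(f"pics/{n}10.png",im)
    g=(slice(50,145),slice(160,270)) if n=="side" else (slice(140,265),slice(80,180))
    cv2.imwrite(f"pics/{n}10z.png",cv2.resize(im[g],None,fx=6.2 if n=="side" else 4.7,fy=6.2 if n=="side" else 4.7,interpolation=cv2.INTER_CUBIC))
pickle.dump(d,open("cam10.pkl","wb"))
s=r.state();print(s["time_s"],s["eef_pos"],np.abs(s["dq"]).max())
E
```

```text
14.075 [ 0.49948077 -0.19925787  0.28036869] 0.002684898908214627
```

View pics/side10z.png

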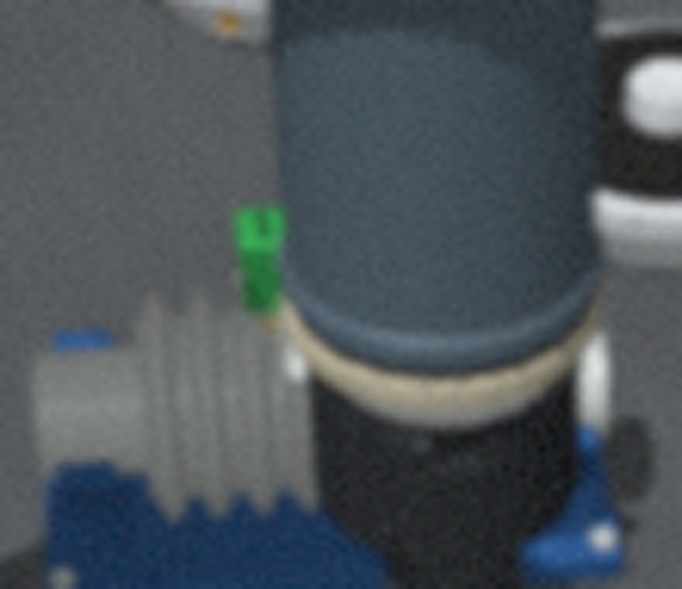

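View pics/top10z.png

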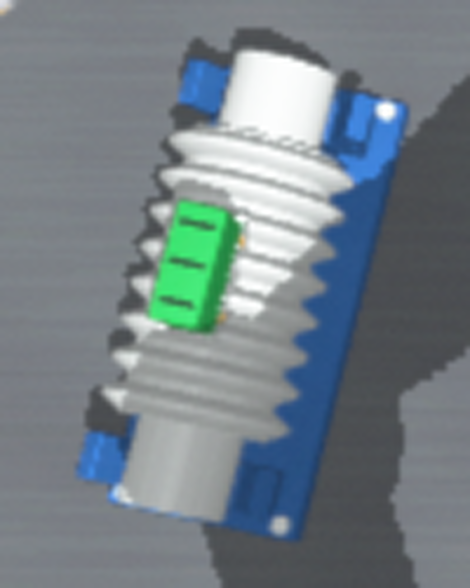

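```bash
python3 - <<'E'
from h import *
d=pickle.load(open("cam10.pkl","rb"));T=d["top"];S=pickle.load(open("cam9.pkl","rb"))["side"]
ft=lambda x,y:((x+.5)/4.7-.5+80,(y+.5)/4.7-.5+140)
fs=lambda x,y:((x+.5)/6.2-.5+160,(y+.5)/6.2-.5+50)
C=np.array([.5617,.2165,.075]);a=np.radians(-11.3);u=np.array([np.cos(a),np.sin(a),0]);n=np.array([-np.sin(a),np.cos(a),0])
tp=[ft(*p) for p in((198,222),(187,263),(177,302))]
P=[onz(T,*p,.174+.0065) for p in tp]
for p in P: print("top on z",np.round([(p-C)@u*1e3,(p-C)@n*1e3],1))
v=P[0]-P[2];print("yaw",np.degrees(np.arctan2(v[1],v[0])))
for t,s in((tp[2],(263,224)),(tp[1],(310,222))):
    X,e=tri(T,t,S,fs(*s));print("tri",np.round([(X-C)@u*1e3,(X-C)@n*1e3,X[2]*1e3,e*1e3],1))
E
```

```text
top on z [19.9 -7.6]
top on z [-1.1 -7.5]
top on z [-20.9  -7.7]
yaw -11.131389866073732
tri [-20.4  -7.4 179.9   0.9]
tri [ -0.6  -7.  178.9   0.7]
```

```bash
python3 - <<'E'
from h import *
T=pickle.load(open("cam10.pkl","rb"))["top"];S9=pickle.load(open("cam9.pkl","rb"))["side"]
S0=pickle.load(open("cam0.pkl","rb"))["side"];T0=pickle.load(open("cam0.pkl","rb"))["top"]
def riv(c,x0,x1,y0,y1):
    im=c["image"][y0:y1,x0:x1].astype(int);w=np.clip(im[...,0]-im[...,2]-25,0,None)*(im[...,0]>im[...,1]+5)
    m=(w>0).astype(np.uint8);n,l,st,_=cv2.connectedComponentsWithStats(m,connectivity=8);out=[]
    for i in range(1,n):
        ys,xs=np.nonzero(l==i);ww=w[ys,xs];out.append((round((xs*ww).sum()/ww.sum()+x0,2),round((ys*ww).sum()/ww.sum()+y0,2),int(ww.sum())))
    return out
print("T10",riv(T,110,140,180,215));print("S9",riv(S9,195,235,95,110))
print("S0",riv(S0,245,290,250,270));print("T0",riv(T0,290,320,185,222))
im=cv2.cvtColor(T["image"],cv2.COLOR_RGB2BGR)
cv2.imwrite("pics/t10c.png",cv2.resize(im[175:215,105:140],None,fx=14,fy=14,interpolation=cv2.INTER_CUBIC))
E
```

```text
T10 [(np.float64(131.0), np.float64(190.92), 111), (np.float64(127.0), np.float64(207.0), 41)]
S9 [(np.float64(203.0), np.float64(102.0), 7)]
S0 [(np.float64(276.94), np.float64(257.4), 97), (np.float64(260.15), np.float64(261.52), 66)]
T0 [(np.float64(299.0), np.float64(197.57), 47)]
```

View pics/t10c.png

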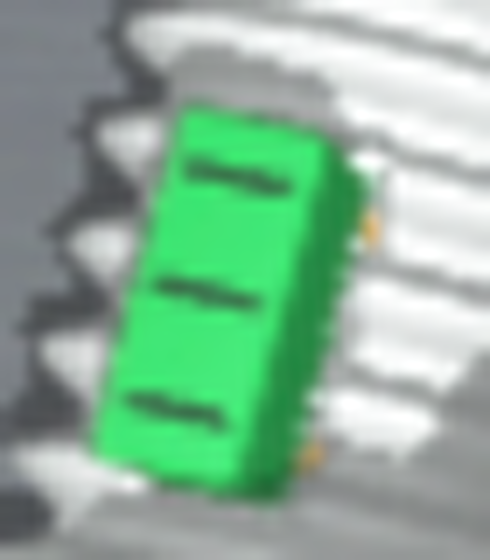

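```bash
python3 - <<'E'
from station import r
import cv2,numpy as np,pickle
c=r.read_camera("top");o=pickle.load(open("cam10.pkl","rb"))["top"]["image"]
f=lambda im:np.argwhere(cv2.inRange(cv2.cvtColor(im,cv2.COLOR_RGB2HSV)[175:215,105:140],(45,120,50),(80,255,255))>0).mean(0)
print(f(o),f(c["image"]))
print(r.finish_job(), r.state()["time_s"])
E
```

```text
[21.36388889 15.93333333] [21.35180055 15.91689751]
the job is handed in; nothing more can be done
the job is handed in; nothing more can be done
```

I gripped the green 20 mm comb and lowered it, still held, onto the middle of the spindle's thread until it touched (about 7 N). I then released it, moved the arm clear and handed the job in at about 14 s of the 37 s allowed.

**Last checks, from both cameras:**
- **Along the spindle:** the bars over the teeth sit at about +20, −1 and −21 mm from mid-length, so all three teeth line up with grooves.
- **Height:** the comb's centre is about 68 mm above the axis (home is 69 mm). I took off about 6.5 mm for the height error both cameras had shown on the comb's bars before the pick.
- **In line:** its direction is −11.1°, against −11.2° to −12.0° measured for the spindle.
- **Still:** the comb shifted less than 0.02 pixel between the last two top pictures, which were only about 0.1 s apart.
- **Other combs:** the white and orange ones looked unmoved. I judged that by eye and did not measure it.

**What disagreed:** the top of the comb sits about 7.5 mm off the axis, toward −y, although it was lowered within about 1 mm of the axis position I had measured. I read this as a slight roll round the spindle, about 4–6° of lean with the centre about 5 mm off. That is inside the 15° and 16 mm limits, so I left it alone rather than risk disturbing it. I also could not get a clear measurement of the rivets to check the lean a second way.

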